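# Unbox a small bottle and present it

## Robot

A 7-joint arm with a two-finger parallel gripper is mounted at the origin on the work surface. World frame = base frame: x ahead of the robot, y to its left, z up, the work surface at z = 0. Lengths are in m, angles in rad, forces in N, time in s.
With the tool pointing down it reaches from about 0.425 to 0.875 m from the base axis. Payload 4.7 kg.
Tool frame: the origin (TCP) lies midway between the tips of the shut fingers; the grasp point (between the pads) lies 19 mm behind it; z points along the fingers, y is the direction in which the jaws open and shut (so a half turn about z gives the same grasp; the last joint's range is limited). The gripper opens to 87 mm and grips with 3 to 60 N. Pads are 19 mm wide; open, the fingers measure 117 mm over their backs; the gripper's body (75 mm by 190 mm) begins 51 mm behind the grasp point.
Start: joints at [1.219, 0.321, -0.07, 1.45, 0.023, 1.371, -0.057], TCP at [0.232, -0.607, 0.223] pointing down, gripper open.
Joint ranges: [-2.86, 2.86], [-0.3, 2.09], [-1.38, 1.24], [0.06, 2.45], [-1.56, 4.7], [0.09, 2.05], [-2.69, 2.69]. Speed limits (rad/s): [2.57, 2.57, 3.14, 3.14, 3.14, 3.14, 3.14].

## Interface

Orientations are given as a rotation vector (axis times angle).
In Python, from bench import get_state, eyes, job gives the robot as it stands. The module is installed in compiled form; this text tells all that it offers.
- The arm moves only by the shell command python3 -m jog 'ROWS' [FORCE]. ROWS is JSON, a list that holds one entry, the list of rows, each a list of 5 numbers: the opening, from 0 (shut) to 1 (fully open), then the shift along the tool's x, y, z in units of 40 mm (1.0 is 40 mm), then the turn about the tool's z in units of 5 degrees (1.0 is 5 degrees). In form: [[[jaw, dx, dy, dz, turn], ...]]. A call has 1 to 10 rows; each row shifts and turns the commanded pose from where the row before left it, along the tool's axes as they then stand; what a row does not reach is not made up. A row lasts 1/8 s, in which the tool goes at most 62.5 mm and 10.7 degrees, less where a joint would pass 70% of its speed; a pose out of reach is approached as far as the arm can. A call is refused whole if a number of a shift passes 1 or a number of a turn 1, either way. A call with a gripper value outside its range is refused whole. The fingers move at their own pace and stop on an object; FORCE is the grip in N (left out, the last holds). Time passes only in rows, so rows that do not move let the fingers close. It gives the time, the measured TCP pose, the force and the opening at its end, in the units of the state.
- get_state(): the state, without advancing time (a new reading comes with each control period).
- eyes.get_image(name): name is "side" or "top"; returns (picture, depth): 480x640x3 uint8, red, green, blue; 480x640 float32, m along the optical axis (not along the pixel's ray), 0 where there is no reading.
- eyes.camera_params(name): a dict with "camera_matrix" (3x3 intrinsics, pixels), "pose" (4x4, takes a point from camera to world coordinates). Camera axes: x right, y down, z forward; pixel columns grow to the right and rows downward; lengths in m; the calibration is good to about 2 mm. A picture is of the moment at which its call begins. camera_params takes no time and is no camera call.
- job.close_job(): hands the job in, once; it reports no verdict.
The state is a dict: "time": time; "joint_positions": joint angles; "qd": joint speeds; "joint_torque": joint torques, N m; "position": TCP position; "tool_rot": TCP orientation; "ft_force": force on the tool from outside, world axes, zero at the start; "torque": the same for the moment, N m; "grip_width": opening from 0.0 (shut) to 1.0 (fully open).
Only numpy, scipy, OpenCV 4.12 (cv2) and the standard library are available. Lean on these libraries where they do the work, as an engineer would, in place of code of your own. Each camera call takes 0.05 s, during which the arm holds its last target. There are 200 camera calls.

## Task

The two-part wooden gift box on the tasting bench holds a small wine bottle and a jar under its deep lift-off cover. Lift the cover off by its steel bar handle and hang it by that handle on the hook of the stand, letting go of it; then draw the small bottle out of the box and finish while still holding it, still and in the air above the height of the box, leaning about 45 degrees from upright so that a customer can look at it. Leave the box standing in its place with the jar in it, and do not disturb the other things on the bench.

Things in the scene. Friction and masses are not known exactly. Their poses are not given: they have to be found in the camera images.
- box: Lower half of the gift box: open plywood box, loose, 134 (its x) x 76 (its y) x 85 high, walls and floor 5, about 0.9 kg. A wall across its middle makes two wells, each about 60 x 66, centred 32 either side of the middle along its x. Origin in the middle of its underside, z up.
- cover: Upper half of the gift box: deep plywood cover, open below, 134 (x) x 76 (y) x 110 high, 0.24 kg, standing on the box's rim. Trim round its lower edge is 146 x 88 outside, overlaps the box by 10 with 2 of play and reaches 10 below the origin. Lift it straight up at least 110 to clear the bottle. Origin in the middle of its open lower edge, 85 above the bench at the start; axes then as the box's.
- cover_bar (a point): Middle of the cover's handle: round steel bar, 8 thick, 120 long along the cover's x, on a post at each end. Its axis is 55 above the cover's top, 165 above the cover's origin, 250 above the bench at the start; the opening under it is 112 long, 51 high. Axes as the cover's. Fingers centred about 36 from the middle leave the middle free for the hook.
- stand: Hook stand, fixed: base plate 130 x 150 x 18; steel post 14 thick, 10 behind (-y of) the origin. From the post's top a hook of 8 thick round steel reaches along the stand's +y, top side 241 above the bench up to 54 out, then dips to a flat seat from 66 to 84 out, then turns up to a free tip 96 out, top 247 above the bench. Origin on the bench, z up.
- hook_seat (a point): Top side of the hook's seat, 75 along the stand's +y from its origin, 229 above the bench. Axes as the stand's. A bar handle held parallel to the stand's x goes on in the -y direction, passing above the tip with the tip going through under the bar, then is lowered into the seat; its axis then lies 4 above this point.
- bottle_center (a point): Centre (half-way up) of the small dark wine bottle standing upright in one well of the box, hidden by the cover at first: 180 high, body 54 diameter up to 90 from its foot, shoulder to 118, then a straight neck of 26 diameter to the top at 180. About 0.38 kg. z runs from foot to mouth. Grip it round the neck from above, about 55 above this centre.
- jar_mid (a point): Bystander in the same box: squat round jar with a screw cap, 52 diameter, 76 high, entirely below the box rim, in whichever well the bottle is not in. The point is at its centre, half-way up.
- glass1: Bystander: stemmed wine glass, 76 diameter, 175 high. Origin under its foot.
- glass2: Bystander: a second wine glass like glass1, 76 diameter, 175 high. Origin under its foot.
- big_bottle: Bystander: full-size dark wine bottle standing at the left rear, 74 diameter, 300 high. Not the bottle wanted. Origin under its foot.
- olives: Bystander: jar of olives with a metal cap, 68 diameter, 85 high, on the bench between the box and the hook stand. Origin under its foot.
- bowl: Bystander: white bowl, 100 diameter, 45 high. Origin under its foot.
- corkscrew: Bystander: corkscrew lying flat, wooden cross grip 90 long and 18 thick, steel shaft 70 long along the body's +x. Origin on the bench under the middle of the grip.
- taster: Bystander: small steel tasting cup, 56 diameter, 50 high. Origin under its foot.
- bottle: The small bottle itself; its origin is the middle of its underside, 90 below its centre. Axes as the bottle's. It stands 5 above the bench at the start.
There are look-alikes about, which are no part of the job. What is shaped like the cover but green is not meant.

How it is judged:
On the way, in this order (a step that is already met when the one before it is completed fails the run):
1. the cover hangs by its bar on the hook, let go (distance between cover_bar and hook_seat below 0.018 m and contact force between cover and stand above 0.8 N and contact force between cover and the fingers below 0.05 N and angle between cover_bar's own z axis and vertical below 0.35 rad), for 0.2 s.
2. the bottle is held drawn out of the box, its foot above the rim (height (world z) of bottle above 0.095 m and contact force between bottle and the fingers above 1 N), for 0.1 s.
At the end, for the whole second after the job is handed in: Cover on the hook, barely swinging (under 0.15 m/s), untouched, bar middle within 18 mm of the seat, within 20 deg of upright. Bottle gripped, still, mouth up, leaning 30 to 60 deg, foot over 115 mm above the bench, clear of box, cover and stand. Box upright within 40 mm of its start, jar in it (all of step 1 and linear speed of cover below 0.15 m/s and height (world z) of bottle above 0.115 m and height (world z) of bottle_center above 0.15 m and angle between bottle_center's own z axis and vertical between 0.52 and 1.05 rad and contact force between bottle and the fingers above 1 N and contact force between bottle and box below 0.05 N and contact force between bottle and stand below 0.05 N and contact force between bottle and cover below 0.05 N and linear speed of bottle below 0.05 m/s and angular speed of bottle below 0.3 rad/s and angle between box's own z axis and vertical below 0.1 rad and distance of box from where it was at the start of the episode below 0.04 m and horizontal distance between jar_mid and box below 0.04 m and height (world z) of jar_mid below 0.06 m); the arm keeps its last pose, push and grip.
It fails at once if a bystander on the bench is moved more than 40 mm or knocked over (distance of any of glass1, glass2, big_bottle, olives, bowl, corkscrew, taster from where it was at the start of the episode above 0.04 m or angle between any of glass1, glass2, big_bottle, olives, bowl, corkscrew, taster's own z axis and vertical above 0.5 rad).
It fails at once if the gift box is moved more than 60 mm or tipped (distance of box from where it was at the start of the episode above 0.06 m or angle between box's own z axis and vertical above 0.4 rad).
It also fails if it takes over 64 s, if anything falls off the work surface, if the arm or the gripper's body presses on something with over 40 N, if the wrist force passes 120 N, or if a joint passes its speed limit or range.

## Working session

There is one attempt and no reset: what is moved stays moved. The work goes in short steps, Python scripts to look and compute and a shell command to move; the robot and the scene stay as the last step left them, time stands still between calls to the robot, and variables do not carry over. Pictures are saved under pics/ and viewed, about 8 in all and at most 12, crops included, and the job is handed in when it is done.

```bash
mkdir -p pics; cat > h.py <<'E'
import numpy as np,cv2
from bench import get_state,eyes,job
def grab(n,tag):
    im,d=eyes.get_image(n); P=eyes.camera_params(n)
    np.savez(f'pics/{tag}.npz',im=im,d=d,K=P['camera_matrix'],T=P['pose'])
    cv2.imwrite(f'pics/{tag}.png',im[:,:,::-1]); return im,d
def world(tag):
    z=np.load(f'pics/{tag}.npz');d=z['d'];K=z['K'];T=z['T']
    v,u=np.mgrid[:480,:640]
    p=np.stack([(u-K[0,2])/K[0,0]*d,(v-K[1,2])/K[1,1]*d,d,np.ones_like(d)],-1)@T.T
    p=p[...,:3];p[d==0]=np.nan
    return z['im'],p
E
python3 - <<'E'
from h import *
for n in('top','side'):
    grab(n,n+'0');print(eyes.camera_params(n)['pose'].round(3).tolist())
s=get_state();print({k:np.round(v,3).tolist() for k,v in s.items()})
a=cv2.imread('pics/top0.png');b=cv2.imread('pics/side0.png')
E
```

```text
[[0.012, -0.998, 0.067, 0.448], [-1.0, -0.012, -0.003, 0.052], [0.004, -0.067, -0.998, 1.289], [0.0, 0.0, 0.0, 1.0]]
[[-0.495, -0.6, 0.628, -0.35], [-0.869, 0.358, -0.342, 0.516], [-0.02, -0.715, -0.699, 1.117], [0.0, 0.0, 0.0, 1.0]]
{'time': 0.1, 'joint_positions': [1.219, 0.322, -0.07, 1.452, 0.023, 1.371, -0.057], 'qd': [0.0, -0.003, 0.002, -0.001, 0.0, 0.001, 0.0], 'joint_torque': [-0.0, -49.257, -0.406, -31.34, -0.064, 0.039, 0.0], 'position': [0.232, -0.607, 0.222], 'tool_rot': [-3.087, -0.571, 0.001], 'ft_force': [0.453, 0.116, -0.056], 'torque': [0.049, -0.001, -0.049], 'grip_width': 0.997}
```

View pics/top0.png

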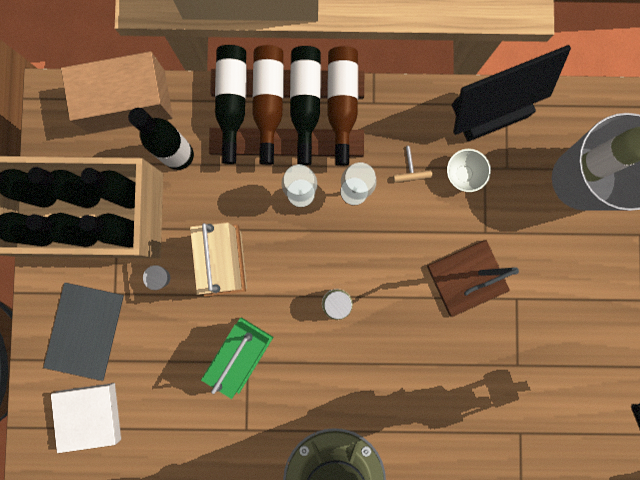

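View pics/side0.png

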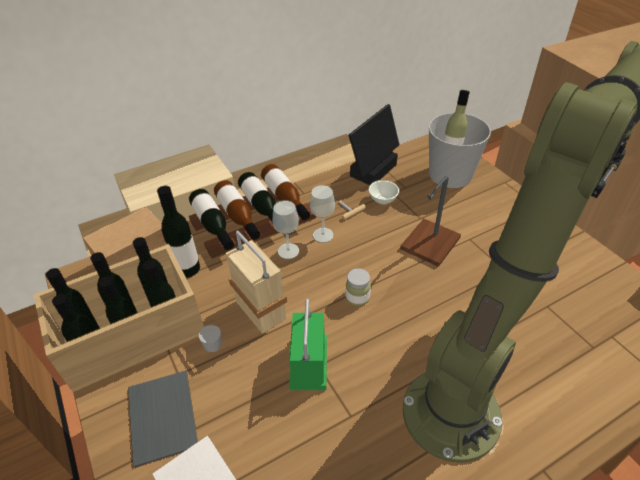

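The top view shows the cover's bar from (208,228) to (215,290), and the stand's base near (468,277). The side view shows the hook's arm at about (440,187). Next I measure these.

```bash
python3 - <<'E'
from h import *
for t in('top0','side0'):
    im,p=world(t)
    def pts(c,r,z0,z1):
        m=(np.hypot(p[...,0]-c[0],p[...,1]-c[1])<r)&(p[...,2]>z0)&(p[...,2]<z1);return p[m]
    im_,pt=world('top0')
    cb=pt[240:275,200:225].reshape(-1,3);cb=np.nanmedian(cb,0);
    cs=np.nanmedian(pt[270:290,440:455].reshape(-1,3),0)
    print(t,'c',cb.round(3),cs.round(3))
    for nm,c,r,z0,z1 in[('bar',cb,.12,.24,.262),('covertop',cb,.12,.185,.2),('hook',cs,.2,.215,.26),('base',cs,.14,.014,.023)]:
        q=pts(c,r,z0,z1)
        if len(q)<5:print(nm,len(q));continue
        xy=q[:,:2].astype(np.float32);rc=cv2.minAreaRect(xy)
        l=cv2.fitLine(xy,cv2.DIST_HUBER,0,.01,.01).ravel();s=(xy-l[2:])@l[:2]
        print(nm,len(q),'rect',np.round(rc[0],4),np.round(rc[1],4),round(rc[2],1),'line',l.round(4),'ends',(l[2:]+s.min()*l[:2]).round(4),(l[2:]+s.max()*l[:2]).round(4),'z',q[:,2].min().round(3),q[:,2].max().round(3))
# obstacles in top view at key pixels
im,p=world('top0')
for n,(u,v) in dict(olives=(338,304),taster=(155,278),g1=(300,185),g2=(358,183),big=(150,125),corner=(140,215),bowl=(468,170),green=(236,358),stone=(83,330),white=(85,418),cork=(410,177),tip=(515,270),hk=(485,280),hk2=(500,273),hk3=(470,292)).items():
    print(n,np.nanmedian(p[v-2:v+3,u-2:u+3].reshape(-1,3),0).round(3), p[v,u].round(3))
E
```

```text
top0 c [0.494 0.253 0.195] [ 0.456 -0.252  0.017]
bar 294 rect [0.4921 0.2553] [0.1253 0.0088] 6.9 line [0.9919 0.1266 0.5034 0.2561] ends [0.43   0.2467] [0.5543 0.2626] z 0.242 0.258
covertop 2315 rect [0.4919 0.2554] [0.1373 0.077 ] 7.2 line [0.993  0.1178 0.4916 0.2534] ends [0.424  0.2454] [0.5603 0.2615] z 0.185 0.2
hook 278 rect [ 0.4535 -0.2812] [0.0136 0.1162] 23.1 line [ 0.4229 -0.9062  0.4546 -0.2861] ends [ 0.4279 -0.2289] [ 0.4771 -0.3344] z 0.215 0.247
base 2936 rect [ 0.4609 -0.3005] [0.1298 0.1506] 24.6 line [ 0.8384 -0.545   0.4547 -0.2958] ends [ 0.3823 -0.2487] [ 0.5409 -0.3518] z 0.014 0.023
side0 c [0.494 0.253 0.195] [ 0.456 -0.252  0.017]
bar 155 rect [0.4917 0.2527] [0.1286 0.0096] 6.8 line [0.9918 0.1278 0.4877 0.2527] ends [0.4279 0.245 ] [0.5554 0.2614] z 0.241 0.26
covertop 1203 rect [0.4934 0.2524] [0.1394 0.0789] 6.4 line [0.9869 0.1611 0.4858 0.2562] ends [0.423  0.2459] [0.562  0.2686] z 0.185 0.2
hook 119 rect [ 0.4518 -0.2854] [0.0139 0.1185] 26.0 line [ 0.4059 -0.9139  0.4546 -0.2938] ends [ 0.427  -0.2316] [ 0.4751 -0.34  ] z 0.217 0.249
base 1338 
[... 153 characters left out ...]
.001 0.085] [0.401 0.001 0.085]
taster [0.452 0.409 0.05 ] [0.452 0.41  0.045]
g1 [0.644 0.084 0.175] [0.644 0.084 0.174]
g2 [ 0.65  -0.034  0.175] [ 0.65  -0.034  0.175]
big [0.735 0.362 0.274] [0.736 0.363 0.273]
corner [0.581 0.413 0.158] [0.58  0.412 0.16 ]
bowl [ 0.714 -0.305  0.005] [ 0.714 -0.304  0.008]
green [0.291 0.21  0.121] [0.287 0.214 0.119]
stone [0.331 0.581 0.008] [0.331 0.583 0.005]
white [0.142 0.556 0.041] [0.143 0.554 0.046]
cork [ 0.694 -0.167  0.016] [ 0.694 -0.167  0.014]
tip [ 0.475 -0.327  0.239] [ 0.475 -0.327  0.241]
hk [ 0.457 -0.337  0.017] [ 0.457 -0.339  0.019]
hk2 [ 0.47  -0.323  0.17 ] [ 0.47  -0.322  0.171]
hk3 [ 0.432 -0.247  0.229] [ 0.432 -0.245  0.229]
```

```bash
cat >> h.py <<'E'
from scipy.spatial.transform import Rotation as R
def rel(target,yaw=None):
    s=get_state();M=R.from_rotvec(s['tool_rot']).as_matrix();y=np.degrees(np.arctan2(M[1,0],M[0,0]))
    d=M.T@(np.array(target)-s['position'])/.04
    print('t',round(s['time'],2),'pos',np.round(s['position'],4),'yaw',y.round(2),'tz',M[:,2].round(3),'w',round(float(s['grip_width']),3),'F',np.round(s['ft_force'],2))
    print('units xyz',d.round(2),'turn units',None if yaw is None else round(float(y-yaw)/5,2))
E
python3 - <<'E'
from h import *
y=np.array([-.4147,.91]);x=np.array([.91,.4147]);o=np.array([.4693,-.3197])
for t in('top0','side0'):
    im,p=world(t);q=p[p[...,2]>.205];q=q[np.hypot(q[:,0]-.4527,q[:,1]+.2833)<.09]
    s=(q[:,:2]-o)@y;w=(q[:,:2]-o)@x
    for a in np.arange(-.03,.11,.006):
        m=(s>=a)&(s<a+.006)
        if m.any():print(t,a.round(3),m.sum(),np.median(q[m,2]).round(4),q[m,2].max().round(4),np.median(w[m]).round(4))
E
python3 -m jog '[[[1,0,0,-1,0.56],[1,0,0,-1,0.56],[1,0,0,-1,0.56],[1,0,0,-1,0.56],[1,0,0,-1,0.56],[1,0,0,0,0]]]' 60
python3 -c "from h import *;rel([.55,-.1,.4],7)"
```

```text
top0 -0.018 10 0.2347 0.2389 0.0008
top0 -0.012 28 0.2366 0.2419 0.0034
top0 -0.006 29 0.2357 0.2414 0.0025
top0 -0.0 14 0.2388 0.2409 0.0003
top0 0.006 12 0.2386 0.2414 0.0006
top0 0.012 13 0.2392 0.2438 0.0004
top0 0.018 14 0.2403 0.2421 0.0011
top0 0.024 12 0.2395 0.242 0.0008
top0 0.03 15 0.2404 0.2436 0.0005
top0 0.036 15 0.2393 0.241 -0.0
top0 0.042 12 0.2393 0.2428 0.0001
top0 0.048 14 0.24 0.2452 0.0013
top0 0.054 16 0.2368 0.2404 -0.0004
top0 0.06 15 0.2306 0.2352 0.0008
top0 0.066 12 0.2285 0.232 0.0002
top0 0.072 15 0.2289 0.231 0.0005
top0 0.078 14 0.2288 0.2298 0.0002
top0 0.084 8 0.2352 0.2393 0.0002
top0 0.09 10 0.2433 0.2463 0.0011
top0 0.096 8 0.2439 0.2471 0.0001
side0 -0.024 1 0.2344 0.2344 -0.0037
side0 -0.018 10 0.2294 0.2398 -0.0049
side0 -0.012 30 0.2211 0.2437 -0.003
side0 -0.006 11 0.2313 0.2451 -0.0026
side0 -0.0 4 0.2408 0.244 -0.0014
side0 0.006 4 0.2421 0.2448 -0.0014
side0 0.012 4 0.2414 0.2446 -0.0032
side0 0.018 6 0.2405 0.2434 -0.0028
side0 0.024 3 0.2401 0.2436 0.0001
side0 0.03 7 0.2414 0.2448 -0.0015
side0 0.036 2 0.2377 0.2393 0.003
side0 0.042 5 0.2407 0.2441 -0.0034
side0 0.048 6 0.2409 0.2434 -0.0024
side0 0.054 7 0.235 0.2418 -0.0002
side0 0.06 9 0.2307 0.24 -0.003
side0 0.066 5 0.2307 0.2326 -0.0027
side0 0.072 4 0.2283 0.2299 -0.0023
side0 0.078 2 0.2271 0.2277 -0.0034
side0 0.084 4 0.2318 0.2403 -0.002
side0 0.09 7 0.2443 0.2482 -0.0011
side0 0.096 4 0.2461 0.2485 -0.0016
time: 0.85
position: [0.2329, -0.6078, 0.4261]
tool_rot: [3.13, 0.19, 0.003]
ft_force: [-0.3, 0.3, 0.1]
grip_width: 0.998
t 0.85 pos [ 0.2329 -0.6078  0.4261] yaw 6.95 tz [ 0.002 -0.006 -1.   ] w 0.998 F [-0.33  0.29  0.11]
units xyz [  9.41 -11.65   0.6 ] turn units -0.01
```

```bash
python3 -m jog '[[[1,0.78,-0.97,0,0],[1,0.78,-0.97,0,0],[1,0.78,-0.97,0,0],[1,0.78,-0.97,0,0],[1,0.78,-0.97,0,0],[1,0.78,-0.97,0,0],[1,0.78,-0.97,0,0],[1,0.78,-0.97,0,0],[1,0.78,-0.97,0,0],[1,0.78,-0.97,0,0]]]'
python3 -m jog '[[[1,0.78,-0.97,0,0],[1,0.78,-0.97,0,0],[1,0,-1,0,0],[1,0,-1,0,0],[1,0.1,-1,0,0],[1,0.1,-1,0,0],[1,0.1,-1,0,0],[1,0.1,-1,0,0],[1,0.1,-1,0,0],[1,0,-1,0,0]]]'
python3 -m jog '[[[1,0,-0.9,0,0],[1,0,0,0,0],[1,0,0,0,0]]]'
python3 -c "from h import *;rel([.5277,.2589,.231],7)"
```

```text
time: 2.1
position: [0.4954, -0.1826, 0.4211]
tool_rot: [-3.135, -0.191, 0.003]
ft_force: [-0.4, -0.9, -0.5]
grip_width: 1.002
time: 3.35
position: [0.5284, 0.2215, 0.4208]
tool_rot: [3.135, 0.191, -0.004]
ft_force: [0.8, -0.1, -1.2]
grip_width: 1.003
time: 3.72
position: [0.5246, 0.2554, 0.4214]
tool_rot: [3.134, 0.19, -0.002]
ft_force: [-0.3, 0.6, -0.5]
grip_width: 1.006
t 3.73 pos [0.5246 0.2554 0.4214] yaw 6.94 tz [-0.001 -0.002 -1.   ] w 1.006 F [-0.31  0.56 -0.49]
units xyz [ 0.1  -0.08  4.76] turn units -0.01
```

```bash
python3 -m jog '[[[1,0.1,-0.08,1,0],[1,0,0,1,0],[1,0,0,1,0],[1,0,0,0.8,0],[1,0,0,0.5,0],[1,0,0,0.46,0],[1,0,0,0,0],[1,0,0,0,0]]]'
python3 -c "
from h import *;rel([.5277,.2589,.231],7)
grab('side','side1')
im=cv2.imread('pics/side1.png')[180:360,160:340];cv2.imwrite('pics/side1c.png',cv2.resize(im,None,fx=3,fy=3))"
```

```text
time: 4.72
position: [0.5286, 0.2603, 0.2332]
tool_rot: [-3.135, -0.191, -0.002]
ft_force: [0.5, 0.5, 0.5]
grip_width: 1.001
t 4.72 pos [0.5286 0.2603 0.2332] yaw 6.96 tz [ 0.002  0.001 -1.   ] w 1.001 F [0.45 0.55 0.52]
units xyz [-0.03  0.03  0.05] turn units -0.01
```

View pics/side1c.png

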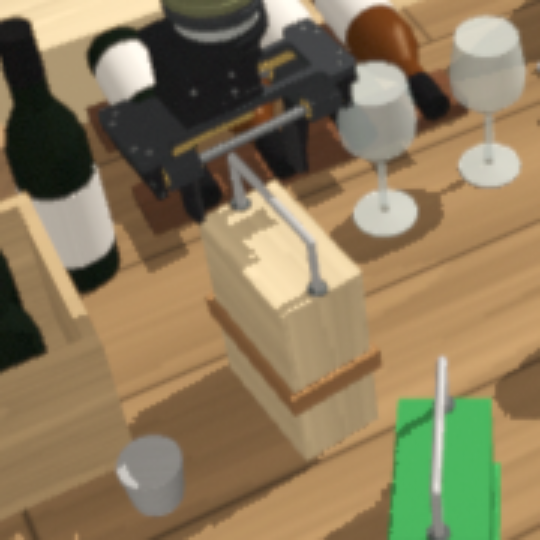

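The fingers straddle the far part of the bar (crop about (235,160)), clear of the cover. Next I close and lift.

```bash
python3 -m jog '[[[0,0,0,0,0],[0,0,0,0,0],[0,0,0,0,0],[0,0,0,0,0],[0,0,0,0,0],[0,0,0,0,0]]]' 60
python3 -m jog '[[[0,0,0,-0.2,0],[0,0,0,-0.3,0],[0,0,0,-0.5,0],[0,0,0,-0.5,0],[0,0,0,-0.5,0],[0,0,0,-0.5,0],[0,0,0,-0.5,0],[0,0,0,-0.5,0],[0,0,0,-0.4,0],[0,0,0,0,0]]]'
python3 -c "
from h import *;rel([.5277,.2589,.231],7)
grab('side','side2')
im=cv2.imread('pics/side2.png')[100:360,140:400];cv2.imwrite('pics/side2c.png',cv2.resize(im,None,fx=2,fy=2))"
```

```text
time: 5.52
position: [0.528, 0.26, 0.2321]
tool_rot: [3.136, 0.191, -0.0]
ft_force: [0.8, 0.2, 0.2]
grip_width: 0.405
time: 6.78
position: [0.5284, 0.2606, 0.39]
tool_rot: [-3.135, -0.191, -0.004]
ft_force: [0.8, 0.7, 0.1]
grip_width: 0.004
t 6.78 pos [0.5284 0.2606 0.39  ] yaw 6.97 tz [ 0.003  0.001 -1.   ] w 0.004 F [0.78 0.65 0.11]
units xyz [-0.03  0.04  3.97] turn units -0.01
```

View pics/side2c.png

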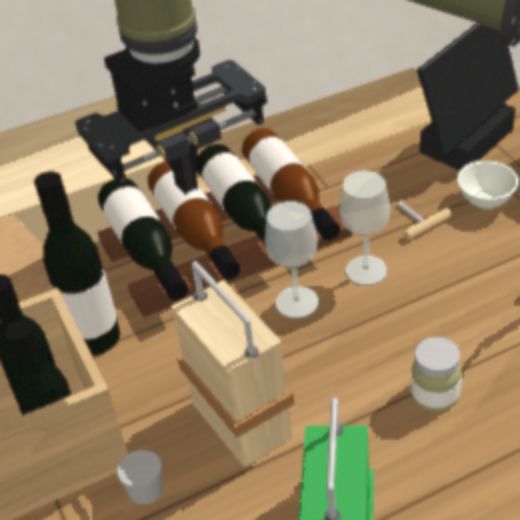

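The fingers hadn't finished closing when I lifted, so they shut on air and the cover is untouched. Going down again with a narrower opening and a longer wait.

```bash
python3 -m jog '[[[0.45,0,0,0,0],[0.45,0,0,0.5,0],[0.45,0,0,0.5,0],[0.45,0,0,0.5,0],[0.45,0,0,0.5,0],[0.45,-0.03,0.04,0.5,0],[0.45,0,0,0.5,0],[0.45,0,0,0.5,0],[0.45,0,0,0.47,0],[0,0,0,0,0]]]'
python3 -m jog '[[[0,0,0,0,0],[0,0,0,0,0],[0,0,0,0,0],[0,0,0,0,0],[0,0,0,0,0],[0,0,0,0,0],[0,0,0,0,0]]]' 60
python3 -m jog '[[[0,0,0,-0.2,0],[0,0,0,-0.3,0],[0,0,0,0,0]]]'
python3 -c "
from h import *;rel([.5277,.2589,.231],7)"
```

```text
time: 8.07
position: [0.5261, 0.2576, 0.2274]
tool_rot: [3.135, 0.191, -0.005]
ft_force: [-0.3, 0.5, 0.3]
grip_width: 0.395
time: 8.95
position: [0.5274, 0.2581, 0.2298]
tool_rot: [3.136, 0.19, 0.002]
ft_force: [-0.5, -1.2, 4.4]
grip_width: 0.065
time: 9.32
position: [0.5273, 0.2589, 0.2503]
tool_rot: [-3.135, -0.191, -0.002]
ft_force: [-0.3, -0.0, -2.6]
grip_width: 0.068
t 9.32 pos [0.5273 0.2589 0.2503] yaw 6.98 tz [ 0.001  0.001 -1.   ] w 0.068 F [-0.31 -0.01 -2.57]
units xyz [0.01 0.   0.48] turn units -0.0
```

```bash
python3 -m jog '[[[0,0,0,-0.3,0],[0,0,0,-0.45,0],[0,0,0,-0.5,0],[0,0,0,-0.5,0],[0,0,0,-0.5,0],[0,0,0,-0.5,0],[0,0,0,-0.45,0],[0,0,0,-0.3,0],[0,0,0,-0.2,0],[0,0,0,0,0]]]'
python3 -c "
from h import *;rel([.4458,-.182,.40],7)
grab('side','side3');grab('top','top3')
a=cv2.imread('pics/side3.png')[60:360,140:440];b=cv2.imread('pics/top3.png')[140:340,120:320];
cv2.imwrite('pics/s3c.png',np.hstack([cv2.resize(a,(400,400)),cv2.resize(b,(400,400))]))"
```

```text
time: 10.58
position: [0.5271, 0.2584, 0.3976]
tool_rot: [-3.136, -0.191, -0.001]
ft_force: [-0.4, 0.1, -3.2]
grip_width: 0.065
t 10.57 pos [0.5271 0.2584 0.3976] yaw 6.96 tz [ 0.  0. -1.] w 0.065 F [-0.41  0.08 -3.19]
units xyz [-3.35 10.68 -0.06] turn units -0.01
```

View pics/s3c.png

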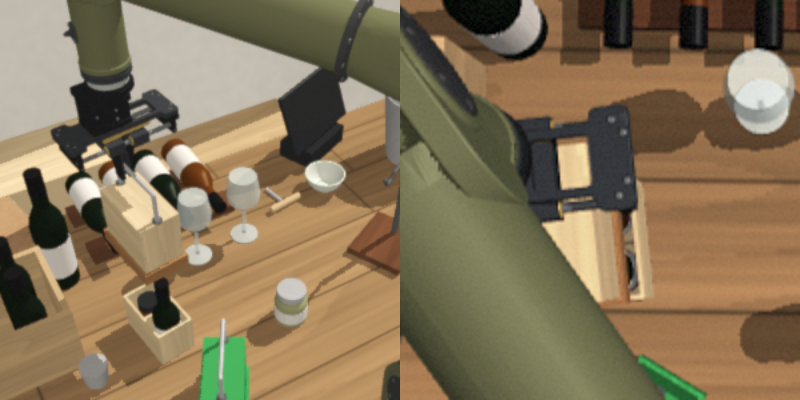

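The cover is lifted level. The bottle stands in the near (-x) well, with its neck at about (163,290) in the left half, and the jar is in the far one. Next I carry the cover to the stand.

```bash
python3 -m jog '[[[0,-0.1,0.3,0,0],[0,-0.19,0.6,0,0],[0,-0.28,0.9,0,0],[0,-0.28,0.9,0,0],[0,-0.28,0.9,0,0],[0,-0.28,0.9,0,0],[0,-0.28,0.9,0,0],[0,-0.28,0.9,0,0],[0,-0.28,0.9,0,0],[0,-0.28,0.9,0,0]]]'
python3 -m jog '[[[0,-0.28,0.9,0,0],[0,-0.28,0.9,0,0],[0,-0.19,0.5,0,0],[0,-0.1,0.3,0,0],[0,0,0,0,-0.7],[0,0,0,0,-0.7],[0,0,0,0,-0.7],[0,0,0,0,-0.7],[0,0,0,0,-0.7],[0,0,0,0,0]]]'
python3 -c "
from h import *;rel([.4458,-.182,.253],24.5)
for n in('top','side'):
    grab(n,n+'4');im,p=world(n+'4')
    q=p[(p[...,2]>.355)&(p[...,2]<.43)&(np.hypot(p[...,0]-.413,p[...,1]+.197)<.1)]
    x=np.array([.91,.4147]);y=np.array([-.4147,.91]);s=(q[:,:2]-[.4382,-.2515])@np.c_[x,y]
    for nm,m in[('bar',(q[:,2]>.395)),('top',(q[:,2]<.385))]:
        if m.sum()>5:
            rc=cv2.minAreaRect(q[m,:2].astype(np.float32));print(n,nm,m.sum(),np.round(rc[0],4),np.round(rc[1],3),round(rc[2],1),'sx',s[m,0].min().round(4),s[m,0].max().round(4),'sy',s[m,1].min().round(4),s[m,1].max().round(4),'z',np.median(q[m,2]).round(4))
a=cv2.imread('pics/side4.png')[60:360,300:600];b=cv2.imread('pics/top4.png')[160:360,340:540];
cv2.imwrite('pics/s4c.png',np.hstack([cv2.resize(a,(400,400)),cv2.resize(b,(400,400))]))"
```

```text
time: 11.92
position: [0.4647, -0.0774, 0.3972]
tool_rot: [3.136, 0.189, -0.0]
ft_force: [0.2, 0.3, -2.9]
grip_width: 0.066
time: 13.18
position: [0.4444, -0.1823, 0.3972]
tool_rot: [-3.07, -0.666, 0.001]
ft_force: [-1.6, 0.4, -2.4]
grip_width: 0.068
t 13.18 pos [ 0.4444 -0.1823  0.3972] yaw 24.47 tz [-0.001  0.001 -1.   ] w 0.068 F [-1.56  0.43 -2.36]
units xyz [0.04 0.01 3.6 ] turn units -0.01
top bar 87 [ 0.3695 -0.2131] [0.031 0.008] 22.0 sx -0.0617 -0.0313 sy 0.0592 0.0681 z 0.4184
top top 997 [ 0.4105 -0.1902] [0.138 0.076] 22.2 sx -0.0688 0.0692 sy 0.0266 0.1035 z 0.362
side bar 256 [ 0.4106 -0.1946] [0.125 0.032] 16.8 sx -0.0642 0.0615 sy 0.0433 0.076 z 0.4179
side top 1189 [ 0.4136 -0.1959] [0.138 0.086] 24.6 sx -0.0682 0.0694 sy 0.0175 0.104 z 0.3632
```

View pics/s4c.png

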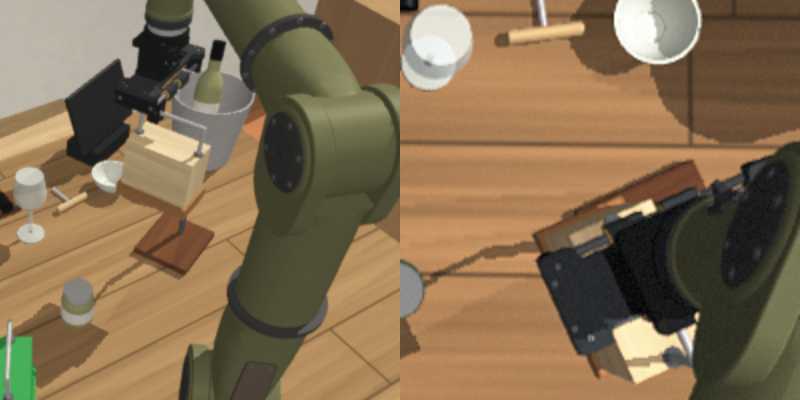

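```bash
python3 -m jog '[[[0,0,-0.3,0,0],[0,0.02,-0.3,0,0],[0,0,0,0.4,0],[0,0,0,0.6,0],[0,0,0,0.6,0],[0,0,0,0.6,0],[0,0,0,0.6,0],[0,0,0,0.6,0],[0,0,0,0.4,0],[0,0,0,0,0]]]'
python3 -c "
from h import *;rel([.471,-.2366,.245],24.5)
for n in('side',):
    grab(n,n+'5');im,p=world(n+'5')
    q=p[(p[...,2]>.195)&(p[...,2]<.29)&(np.hypot(p[...,0]-.403,p[...,1]+.174)<.1)]
    x=np.array([.91,.4147]);y=np.array([-.4147,.91]);s=(q[:,:2]-[.4382,-.2515])@np.c_[x,y]
    for a in np.arange(-.065,.07,.01):
        m=(q[:,2]>.253)&(abs(s[:,0]-a)<.005)&(abs(s[:,1]-.085)<.02)
        print(a.round(3),m.sum(),np.median(s[m,1]).round(4),q[m,2].max().round(4)) if m.any() else 0
a=cv2.imread('pics/side5.png')[160:310,360:510]
cv2.imwrite('pics/s5c.png',cv2.resize(a,(500,500)))"
```

```text
time: 14.52
position: [0.4345, -0.1606, 0.2438]
tool_rot: [-3.069, -0.665, 0.004]
ft_force: [0.1, -1.1, -2.3]
grip_width: 0.071
t 14.53 pos [ 0.4345 -0.1606  0.2438] yaw 24.46 tz [-0.003  0.001 -1.   ] w 0.071 F [ 0.08 -1.12 -2.34]
units xyz [ 0.04  2.11 -0.03] turn units -0.01
-0.065 12 0.0861 0.2674
-0.055 14 0.0876 0.2684
-0.045 13 0.0862 0.2696
-0.035 11 0.0858 0.2715
-0.025 12 0.0863 0.2707
-0.015 12 0.0866 0.2727
-0.005 12 0.0867 0.2709
0.005 13 0.087 0.271
0.015 12 0.0866 0.2705
0.025 42 0.0889 0.2836
```

View pics/s5c.png

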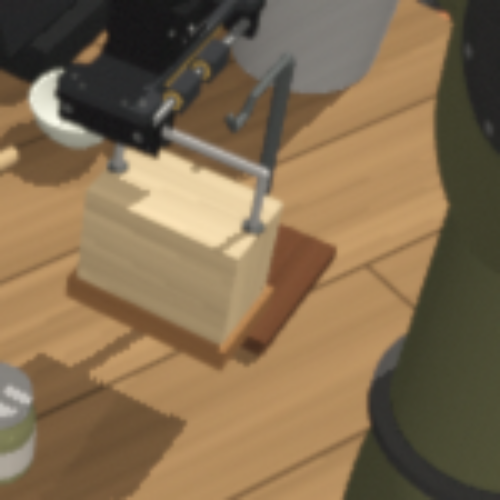

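The cover is level in front of the hook and clear of its tip at crop (235,122). Next I slide it on and lower it.

```bash
python3 -m jog '[[[0,0,0.2,0,0],[0,0,0.3,0,0],[0,0,0.4,0,0],[0,0,0.4,0,0],[0,0,0.4,0,0],[0,0,0.3,0,0],[0,0,0.16,0,0],[0,0,0,0,0],[0,0,0,0,0]]]'
python3 -m jog '[[[0,0,0,0.2,0],[0,0,0,0.2,0],[0,0,0,0.2,0],[0,0,0,0.15,0],[0,0,0,0,0]]]'
python3 -c "
from h import *;rel([.471,-.2366,.213],24.5)
for n in('side',):
    grab(n,n+'6');im,p=world(n+'6')
    q=p[(p[...,2]>.195)&(p[...,2]<.29)&(np.hypot(p[...,0]-.438,p[...,1]+.25)<.1)]
    x=np.array([.91,.4147]);y=np.array([-.4147,.91]);s=(q[:,:2]-[.4382,-.2515])@np.c_[x,y]
    for a in np.arange(-.065,.07,.01):
        m=(q[:,2]>.223)&(q[:,2]<.25)&(abs(s[:,0]-a)<.005)&(abs(s[:,1]-0)<.015)
        print(a.round(3),m.sum(),np.median(s[m,1]).round(4),q[m,2].max().round(4)) if m.any() else 0"
```

```text
time: 15.7
position: [0.4712, -0.2388, 0.2454]
tool_rot: [-3.07, -0.667, 0.0]
ft_force: [-0.1, 0.6, -2.4]
grip_width: 0.071
time: 16.32
position: [0.4708, -0.2393, 0.2146]
tool_rot: [-3.07, -0.665, 0.002]
ft_force: [0.5, -0.0, -3.4]
grip_width: 0.066
t 16.32 pos [ 0.4708 -0.2393  0.2146] yaw 24.46 tz [-0.001  0.001 -1.   ] w 0.066 F [ 0.49 -0.05 -3.37]
units xyz [ 0.03 -0.06  0.04] turn units -0.01
-0.065 12 0.0008 0.2422
-0.055 13 -0.0003 0.2415
-0.045 12 -0.0019 0.2395
-0.035 8 0.001 0.2437
-0.025 14 -0.0009 0.2421
-0.015 11 0.0008 0.2412
-0.005 24 0.0007 0.2445
0.005 12 0.0002 0.2436
0.015 9 -0.0016 0.2421
0.025 31 -0.0009 0.2496
```

```bash
python3 -m jog '[[[0,0,0,0.05,0],[0,0,0,0.03,0],[0,0,0,0,0]]]'
python3 -m jog '[[[0,0,0,0.02,0],[0,0,0,0,0]]]'; python3 -c "
from h import *;rel([.471,-.2366,.213],24.5)"
```

```text
time: 16.75
position: [0.4716, -0.2396, 0.2126]
tool_rot: [3.07, 0.665, 0.001]
ft_force: [-0.1, -0.1, -1.1]
grip_width: 0.069
time: 17.0
position: [0.4716, -0.2396, 0.2119]
tool_rot: [3.069, 0.665, 0.001]
ft_force: [0.1, 0.4, 1.4]
grip_width: 0.069
t 17.0 pos [ 0.4716 -0.2396  0.2119] yaw 24.47 tz [ 0.001 -0.001 -1.   ] w 0.069 F [0.08 0.44 1.44]
units xyz [ 0.02 -0.07 -0.03] turn units -0.01
```

```bash
python3 -m jog '[[[0.15,0,0,0,0],[0.2,0,0,0,0],[0.3,0,0,0,0],[0.5,0,0,0,0],[0.5,0,0,0,0],[0.5,0,0,0,0],[0.5,0,0,-0.1,0],[0.5,0,0,-0.3,0],[0.5,0,0,-0.6,0],[0.5,0,0,-0.6,0]]]'
python3 -m jog '[[[0.6,0,0,-0.8,0],[0.6,0,0,-0.8,0],[0.6,0,0,-0.8,0],[0.6,0,0,0,0]]]'
python3 -c "
from h import *;rel([.4602,.2506,.40],7)
grab('side','side7');grab('top','top7')
im,p=world('side7')
q=p[(p[...,2]>.195)&(p[...,2]<.29)&(np.hypot(p[...,0]-.438,p[...,1]+.25)<.1)]
x=np.array([.91,.4147]);y=np.array([-.4147,.91]);s=(q[:,:2]-[.4382,-.2515])@np.c_[x,y]
for a in np.arange(-.065,.07,.01):
        m=(q[:,2]>.223)&(q[:,2]<.25)&(abs(s[:,0]-a)<.005)&(abs(s[:,1]-0)<.015)
        print(a.round(3),m.sum(),np.median(s[m,1]).round(4),q[m,2].max().round(4)) if m.any() else 0
# bottle mouth & box rim
for n in('side7','top7'):
    im,p=world(n)
    q=p[(abs(p[...,2]-.18)<.008)&(np.hypot(p[...,0]-.4602,p[...,1]-.2506)<.05)]
    print(n,'mouth',len(q),q.mean(0).round(4) if len(q) else 0, cv2.minEnclosingCircle(q[:,:2].astype(np.float32)) if len(q)>3 else 0)
    q=p[(abs(p[...,2]-.085)<.005)&(abs(p[...,0]-.492)<.09)&(abs(p[...,1]-.2545)<.07)]
    print('rim',len(q),cv2.minAreaRect(q[:,:2].astype(np.float32)))
a=cv2.imread('pics/side7.png')[160:310,360:510];b=cv2.imread('pics/side7.png')[210:340,200:330]
cv2.imwrite('pics/s7c.png',np.hstack([cv2.resize(a,(400,400)),cv2.resize(b,(400,400))]))"
```

```text
time: 18.25
position: [0.4714, -0.2395, 0.277]
tool_rot: [3.07, 0.665, 0.001]
ft_force: [0.4, 0.3, -0.1]
grip_width: 0.499
time: 18.75
position: [0.4724, -0.2398, 0.3752]
tool_rot: [3.066, 0.665, 0.008]
ft_force: [0.0, 0.1, -1.1]
grip_width: 0.598
t 18.75 pos [ 0.4724 -0.2398  0.3752] yaw 24.47 tz [ 0.006 -0.003 -1.   ] w 0.598 F [ 0.    0.13 -1.07]
units xyz [  4.8  -11.28  -0.66] turn units 3.49
-0.065 8 -0.0014 0.2405
-0.055 17 -0.0017 0.2423
-0.045 11 -0.0013 0.241
-0.035 12 -0.0002 0.2396
-0.025 10 -0.0018 0.2405
-0.015 10 -0.0 0.2408
-0.005 23 -0.0003 0.2409
0.005 9 -0.0009 0.2426
0.015 10 -0.001 0.2382
0.025 10 0.0005 0.2386
0.035 12 -0.0012 0.2396
0.045 9 -0.0005 0.2398
0.055 14 -0.0014 0.2376
0.065 9 -0.0016 0.2353
side7 mouth 104 [0.4573 0.2481 0.1825] ((0.4594804048538208, 0.24795687198638916), 0.015797685831785202)
rim 471 ((0.49375009536743164, 0.25222697854042053), (0.13883626461029053, 0.07873799651861191), 6.291006565093994)
top7 mouth 140 [0.4596 0.2491 0.1842] ((0.4593175947666168, 0.2500736713409424), 0.013884453102946281)
rim 708 ((0.4921827018260956, 0.2556418180465698), (0.1343976855278015, 0.07714948058128357), 7.239317417144775)
```

View pics/s7c.png

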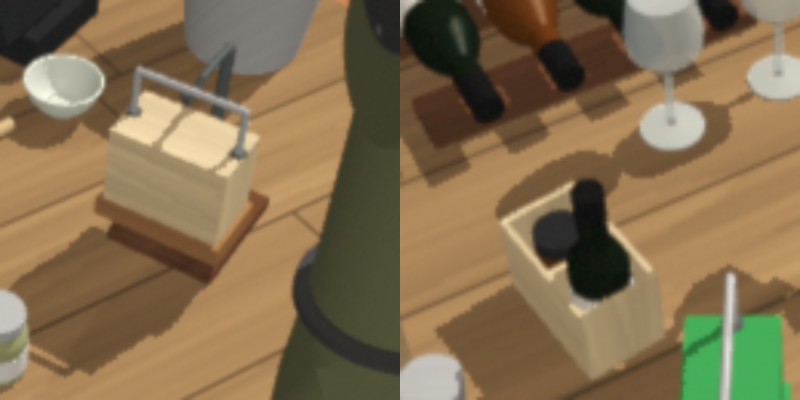

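The cover hangs on the seat: its bar is level and within 2 mm in plan. The bottle's neck is at (0.459, 0.250). My rows cannot tilt the tool. So I'll draw the bottle out, set its foot on clear bench, pivot it in loose pads to 45°, then clamp and lift. Jaws along world x suit this best, so I turn first.

```bash
python3 -m jog '[[[0.6,0,0,-0.5,-1],[0.6,0,0,-0.6,-1],[0.6,0,0,0,-1],[0.6,0,0,0,-1],[0.6,0,0,0,-1],[0.6,0,0,0,-1],[0.6,0,0,0,-1],[0.6,0,0,0,-1],[0.6,0,0,0,-1],[0.6,0,0,0,-1]]]'
python3 -m jog '[[[0.6,0,0,0,-1],[0.6,0,0,0,-1],[0.6,0,0,0,-1],[0.6,0,0,0,0]]]'
python3 -c "
from h import *;print(get_state()['joint_positions']);rel([.4594,.2495,.40],90)"
```

```text
time: 20.1
position: [0.4708, -0.2393, 0.4139]
tool_rot: [-2.497, -1.903, 0.002]
ft_force: [0.1, 0.7, -0.3]
grip_width: 0.601
time: 20.6
position: [0.4708, -0.2393, 0.4142]
tool_rot: [-2.232, -2.208, 0.001]
ft_force: [-0.1, -0.2, 0.4]
grip_width: 0.599
[ 0.71571975  0.05351696 -0.31124346  1.39003302  0.01642705  1.70272217
  0.39661134]
t 20.6 pos [ 0.4708 -0.2393  0.4142] yaw 89.4 tz [-0.002  0.001 -1.   ] w 0.599 F [-0.06 -0.17  0.38]
units xyz [12.22 -0.41  0.37] turn units -0.12
```

```bash
python3 -m jog '[[[0.6,0.6,0,0,-0.1],[0.6,1,0,0,0],[0.6,1,0,0,0],[0.6,1,0,0,0],[0.6,1,-0.1,0,0],[0.6,1,-0.1,0,0],[0.6,1,-0.1,0,0],[0.6,1,-0.1,0,0],[0.6,1,0,0,0],[0.6,1,0,0,0]]]'
python3 -m jog '[[[0.6,1,0,0,0],[0.6,1,0,0,0],[0.6,0.6,0,0,0],[0.6,0,0,0,0],[0.6,0,0,0,0]]]'
python3 -c "
from h import *;rel([.4594,.2495,.131],90)"
```

```text
time: 21.85
position: [0.4542, 0.1476, 0.4153]
tool_rot: [2.221, 2.221, -0.001]
ft_force: [0.6, -0.0, 0.2]
grip_width: 0.599
time: 22.48
position: [0.4554, 0.2481, 0.4152]
tool_rot: [2.222, 2.22, -0.001]
ft_force: [-0.1, 0.0, -0.1]
grip_width: 0.599
t 22.48 pos [0.4554 0.2481 0.4152] yaw 89.93 tz [-0.    -0.001 -1.   ] w 0.599 F [-0.07  0.01 -0.12]
units xyz [0.04 0.1  7.11] turn units -0.01
```

```bash
python3 -m jog '[[[0.6,0.04,0.1,0.9,0],[0.6,0,0,0.9,0],[0.6,0,0,0.9,0],[0.6,0,0,0.9,0],[0.6,0,0,0.9,0],[0.6,0,0,0.8,0],[0.6,0,0,0.7,0],[0.6,0,0,0.6,0],[0.6,0,0,0.5,0],[0.6,0,0,0,0]]]'
python3 -m jog '[[[0.2,0,0,0,0],[0.2,0,0,0,0],[0.2,0,0,0,0],[0.2,0,0,0,0],[0.2,0,0,0,0],[0.2,0,0,0,0]]]' 30
python3 -c "
from h import *;rel([.4594,.2495,.131],90)"
```

```text
time: 23.72
position: [0.4591, 0.248, 0.13]
tool_rot: [-2.225, -2.217, 0.005]
ft_force: [0.4, 0.2, 0.7]
grip_width: 0.599
time: 24.48
position: [0.4603, 0.2503, 0.1318]
tool_rot: [2.222, 2.22, 0.001]
ft_force: [0.5, 0.1, 3.9]
grip_width: 0.292
t 24.48 pos [0.4603 0.2503 0.1318] yaw 89.96 tz [ 0.001  0.    -1.   ] w 0.292 F [0.54 0.13 3.87]
units xyz [-0.02 -0.02  0.02] turn units -0.01
```

```bash
python3 -m jog '[[[0,0,0,0,0],[0,0,0,-0.2,0],[0,0,0,-0.4,0],[0,0,0,-0.5,0],[0,0,0,-0.5,0],[0,0,0,-0.5,0],[0,0,0,-0.5,0],[0,0,0,-0.5,0],[0,0,0,-0.4,0],[0,0,0,0,0]]]' 40
python3 -c "
from h import *;rel([.50,.10,.28],90)"
```

```text
time: 25.72
position: [0.46, 0.2507, 0.2725]
tool_rot: [2.221, 2.22, 0.002]
ft_force: [0.2, -0.4, -3.3]
grip_width: 0.296
t 25.73 pos [0.46   0.2507 0.2725] yaw 89.97 tz [ 0.002  0.001 -1.   ] w 0.296 F [ 0.22 -0.4  -3.31]
units xyz [-3.77  1.   -0.19] turn units -0.01
```

```bash
python3 -m jog '[[[0,-0.3,0.1,0,0],[0,-0.6,0.2,0,0],[0,-0.8,0.2,0,0],[0,-0.8,0.2,0,0],[0,-0.7,0.2,0,0],[0,-0.4,0.1,0,0],[0,-0.17,0,0,0],[0,0,0,0.4,0],[0,0,0,0.6,0],[0,0,0,0.6,0]]]'
python3 -m jog '[[[0,0,0,0.6,0],[0,0,0,0.6,0],[0,0,0,0.4,0],[0,0,0,0.2,0],[0,0,0,0.1,0],[0,0,0,0,0]]]'
python3 -c "
from h import *;rel([.50,.10,.127],90)"
```

```text
time: 26.98
position: [0.4988, 0.1009, 0.2056]
tool_rot: [-2.219, -2.223, 0.0]
ft_force: [0.7, 0.3, -4.6]
grip_width: 0.291
time: 27.72
position: [0.5, 0.0995, 0.1316]
tool_rot: [2.222, 2.22, 0.001]
ft_force: [0.1, -0.8, -3.9]
grip_width: 0.293
t 27.73 pos [0.5    0.0995 0.1316] yaw 89.96 tz [ 0.001  0.    -1.   ] w 0.293 F [ 0.07 -0.8  -3.89]
units xyz [0.01 0.   0.12] turn units -0.01
```

```bash
python3 -m jog '[[[0,0,0,0.08,0],[0,0,0,0.04,0],[0,0,0,0,0]]]'
python3 -m jog '[[[0.1,0,0,0,0],[0.1,0,0,0,0],[0.1,0,0,0,0]]]' 6
python3 -c "
from h import *;rel([.50,.10,.127],90)"
```

```text
time: 28.1
position: [0.5, 0.0993, 0.1269]
tool_rot: [2.222, 2.22, 0.001]
ft_force: [-0.0, -0.4, -2.7]
grip_width: 0.288
time: 28.48
position: [0.5, 0.0993, 0.1269]
tool_rot: [2.222, 2.22, 0.001]
ft_force: [0.1, -0.7, -0.7]
grip_width: 0.302
t 28.48 pos [0.5    0.0993 0.1269] yaw 89.96 tz [ 0.001 -0.    -1.   ] w 0.302 F [ 0.07 -0.69 -0.7 ]
units xyz [ 0.02 -0.   -0.  ] turn units -0.01
```

```bash
python3 -m jog '[[[0.1,-0.32,0,-0.04,0],[0.1,-0.32,0,-0.02,0],[0.1,-0.32,0,0.01,0],[0.1,-0.32,0,0.04,0],[0.1,-0.32,0,0.07,0],[0.1,0,0,0,0]]]'
python3 -c "
from h import *;rel([.50,.10,.127],90)
grab('side','side8')
im=cv2.imread('pics/side8.png')[120:340,220:440];cv2.imwrite('pics/s8c.png',cv2.resize(im,(500,500)))"
```

```text
time: 29.22
position: [0.5008, 0.0341, 0.1257]
tool_rot: [2.223, 2.217, 0.002]
ft_force: [-1.4, 1.3, 5.6]
grip_width: 0.302
t 29.23 pos [0.5008 0.0341 0.1257] yaw 89.84 tz [ 0.002 -0.    -1.   ] w 0.302 F [-1.39  1.3   5.65]
units xyz [ 1.65 -0.02 -0.03] turn units -0.03
```

View pics/s8c.png

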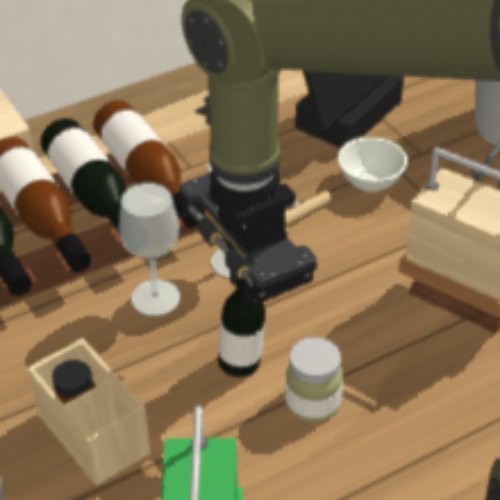

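```bash
cat >> h.py <<'E'
def tilt(tag,c,zr):
    from scipy.optimize import least_squares
    im,p=world(tag)
    q=p[(np.hypot(p[...,0]-c[0],p[...,1]-c[1])<c[2])&(p[...,2]>zr[0])&(p[...,2]<zr[1])];q=q[~np.isnan(q[:,0])]
    # body cylinder r=.027: axis through (x0,y0) at z=zm with slopes
    zm=np.mean(zr)
    def f(v):
        a=np.array([v[2],v[3],1]);a/=np.linalg.norm(a)
        w=q-[v[0],v[1],zm];return np.linalg.norm(w-np.outer(w@a,a),axis=1)-.027
    best=min((least_squares(f,[c[0],c[1],0,s],loss='soft_l1',f_scale=.002) for s in(0,-.5,-1)),key=lambda r:r.cost)
    v=best.x;print(len(q),'axis pt',v[:2].round(4),'z',zm,'slopes',v[2:].round(3),'tilt',np.degrees(np.arctan(np.hypot(v[2],v[3]))).round(1),'rms',np.sqrt(np.mean(f(v)**2)).round(4))
E
python3 -c "
from h import *
tilt('side8',(.50,.085,.055),(.012,.085))
im,p=world('side8')
for z in np.arange(.01,.11,.01):
    m=(abs(p[...,2]-z)<.005)&(np.hypot(p[...,0]-.5,p[...,1]-.08)<.06);q=p[m];print(z.round(3),len(q),np.median(q,0).round(4) if len(q) else '', q[:,1].min().round(3),q[:,1].max().round(3)) if len(q) else 0
"
```

```text
299 axis pt [0.4999 0.0417] z 0.0485 slopes [-0.003 -0.104] tilt 5.9 rms 0.0017
0.01 83 [0.4818 0.0687 0.0065] 0.025 0.134
0.02 44 [0.4798 0.058  0.0199] 0.026 0.073
0.03 49 [0.4791 0.0603 0.0299] 0.028 0.071
0.04 44 [0.4772 0.056  0.0404] 0.029 0.071
0.05 51 [0.479  0.0587 0.0494] 0.024 0.071
0.06 52 [0.4783 0.0556 0.0612] 0.024 0.069
0.07 48 [0.478  0.0539 0.0705] 0.024 0.07
0.08 48 [0.4791 0.0556 0.0805] 0.025 0.067
0.09 53 [0.4797 0.0544 0.0902] 0.026 0.067
0.1 59 [0.4811 0.0521 0.1008] 0.027 0.065
```

The foot slid on the bench and the lean is only 6°. Instead I'll lift the bottle and lean its lower body against the heavy box's rim from outside, rolling the neck over in a light grip.

```bash
python3 -m jog '[[[0.1,0,0,0,0],[0.1,0,0,0,0],[0.1,0,0,-0.3,-0.7],[0.1,0,0,-0.5,-0.7],[0.1,0,0,-0.5,0],[0.1,0,0,-0.23,0],[0.1,0,0,0,0]]]' 30
python3 -m jog '[[[0.1,0.3,0.04,0,0],[0.1,0.5,0.07,0,0],[0.1,0.7,0.08,0,0],[0.1,0.7,0.08,0,0],[0.1,0.7,0.08,0,0],[0.1,0.4,0.05,0,0],[0.1,0.3,0.04,0,0],[0.1,0,0,0,0],[0.1,0,0,0,0]]]'
python3 -m jog '[[[0.1,0,0,0,0],[0.1,0,0,0,0]]]' 8
python3 -c "
from h import *;rel([.501,.18,.187],97)
grab('side','side9');tilt('side9',(.50,.178,.055),(.065,.145));tilt('side9',(.50,.178,.055),(.075,.135))"
```

```text
time: 30.15
position: [0.4999, 0.035, 0.1854]
tool_rot: [2.082, 2.351, 0.0]
ft_force: [0.4, -0.0, -4.7]
grip_width: 0.293
time: 31.28
position: [0.4997, 0.1801, 0.1849]
tool_rot: [-2.083, -2.351, -0.0]
ft_force: [-0.5, 0.2, -4.2]
grip_width: 0.289
time: 31.52
position: [0.4999, 0.1803, 0.1855]
tool_rot: [2.083, 2.351, 0.001]
ft_force: [-0.0, -0.2, -4.5]
grip_width: 0.303
t 31.52 pos [0.4999 0.1803 0.1855] yaw 96.92 tz [ 0.001  0.    -1.   ] w 0.303 F [-0.03 -0.17 -4.5 ]
units xyz [-0.01  0.03 -0.04] turn units -0.02
521 axis pt [0.4998 0.1869] z 0.105 slopes [-0.004 -0.213] tilt 12.0 rms 0.0045
385 axis pt [0.4998 0.1862] z 0.10500000000000001 slopes [-0.011 -0.234] tilt 13.2 rms 0.0045
```

```bash
python3 -m jog '[[[0.1,0.24,0,0,0],[0.1,0.27,0,-0.04,0],[0.1,0.26,0,-0.03,0],[0.1,0.27,0,0.01,0],[0.1,0.27,0,0.01,0],[0.1,0,0,0,0]]]'
python3 -c "
from h import *;rel([.501,.18,.187],97)
grab('side','side10');tilt('side10',(.50,.178,.05),(.095,.145));
im,p=world('side10')
q=p[(abs(p[...,2]-.085)<.004)&(abs(p[...,0]-.492)<.1)&(abs(p[...,1]-.2545)<.09)&(p[...,1]>.21)]
print('rim',len(q),cv2.minAreaRect(q[:,:2].astype(np.float32)))
im=cv2.imread('pics/side10.png')[140:340,160:360];cv2.imwrite('pics/s10c.png',cv2.resize(im,(500,500)))"
```

```text
time: 32.33
position: [0.4928, 0.234, 0.1872]
tool_rot: [-2.079, -2.354, -0.001]
ft_force: [-0.6, -0.7, -3.6]
grip_width: 0.298
t 32.33 pos [0.4928 0.234  0.1872] yaw 97.08 tz [-0.     0.001 -1.   ] w 0.298 F [-0.64 -0.66 -3.56]
units xyz [-1.36  0.04  0.  ] turn units 0.02
238 axis pt [0.497  0.1988] z 0.12 slopes [-0.042  0.378] tilt 20.8 rms 0.0012
rim 411 ((0.49423298239707947, 0.25209176540374756), (0.13923214375972748, 0.07975025475025177), 7.492038726806641)
```

View pics/s10c.png

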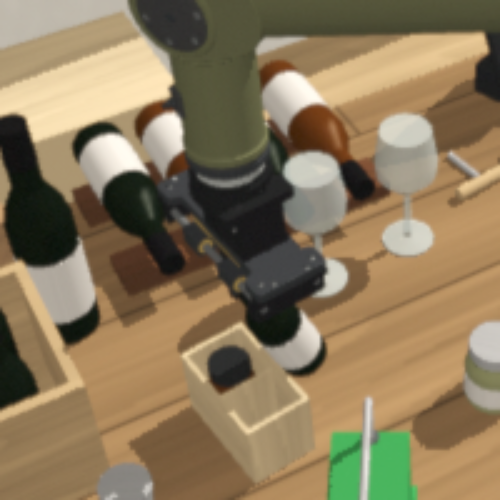

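Working: the lean is 20.8° (20° planned), and the box is unmoved. I continue to about 48°.

```bash
python3 -m jog '[[[0.1,0.26,0,0.06,0],[0.1,0.26,0,0.06,0],[0.1,0.25,0,0.1,0],[0.1,0.25,0,0.1,0],[0.1,0.19,0,0.11,0],[0.1,0.18,0,0.11,0],[0.1,0,0,0,0]]]'
python3 -c "
from h import *;rel([.501,.18,.187],97)
grab('side','side11');tilt('side11',(.50,.19,.05),(.095,.135));
im,p=world('side11')
q=p[(abs(p[...,2]-.085)<.004)&(abs(p[...,0]-.492)<.1)&(abs(p[...,1]-.2545)<.09)&(p[...,1]>.21)]
print('rim',len(q),cv2.minAreaRect(q[:,:2].astype(np.float32)))"
```

```text
time: 33.25
position: [0.4863, 0.2882, 0.1653]
tool_rot: [-2.081, -2.353, 0.0]
ft_force: [1.2, -2.1, -2.2]
grip_width: 0.29
t 33.25 pos [0.4863 0.2882 0.1653] yaw 97.02 tz [-0.  0. -1.] w 0.29 F [ 1.22 -2.08 -2.24]
units xyz [-2.73  0.03 -0.54] turn units 0.0
256 axis pt [0.4968 0.2076] z 0.115 slopes [-0.157  1.15 ] tilt 49.3 rms 0.0016
rim 278 ((0.49172720313072205, 0.2523942291736603), (0.13750508427619934, 0.077254518866539), 7.019588947296143)
```

```bash
python3 -m jog '[[[0,0,0,0,0],[0,0,0,0,0],[0,0,0,0,0],[0,0,0,0,0],[0,0,0,-0.2,0],[0,0,0,-0.4,0],[0,0,0,-0.5,0],[0,0,0,-0.5,0],[0,0,0,-0.5,0],[0,0,0,-0.4,0]]]' 60
python3 -m jog '[[[0,0,0,-0.3,0],[0,0,0,-0.2,0],[0,0,0,0,0],[0,0,0,0,0],[0,0,0,0,0],[0,0,0,0,0],[0,0,0,0,0],[0,0,0,0,0]]]'
python3 -c "
from h import *;rel([.501,.18,.187],97)
import time
grab('side','side12');tilt('side12',(.50,.19,.06),(.195,.25));grab('top','top12')
im,p=world('side12')
q=p[(p[...,2]>.17)&(p[...,2]<.32)&(np.hypot(p[...,0]-.497,p[...,1]-.19)<.055)];print('lowest',np.percentile(q[:,2],1))
q=p[(abs(p[...,2]-.085)<.004)&(abs(p[...,0]-.492)<.1)&(abs(p[...,1]-.2545)<.09)]
print('rim',len(q),cv2.minAreaRect(q[:,:2].astype(np.float32)))
q=p[(p[...,2]>.225)&(p[...,2]<.25)&(np.hypot(p[...,0]-.438,p[...,1]+.2515)<.07)]
x=np.array([.91,.4147]);y=np.array([-.4147,.91]);s=(q[:,:2]-[.4382,-.2515])@np.c_[x,y];m=abs(s[:,1])<.012
print('bar',s[m].min(0).round(4),s[m].max(0).round(4),np.median(q[m,2]).round(4))
a=cv2.imread('pics/side12.png')[100:400,140:540];cv2.imwrite('pics/s12c.png',cv2.resize(a,(800,600)))"
```

```text
time: 34.55
position: [0.4868, 0.2878, 0.2675]
tool_rot: [2.082, 2.352, 0.002]
ft_force: [-0.2, 0.6, -3.5]
grip_width: 0.287
time: 35.55
position: [0.4866, 0.2876, 0.2857]
tool_rot: [-2.082, -2.352, 0.0]
ft_force: [0.5, -0.2, -4.9]
grip_width: 0.288
t 35.55 pos [0.4866 0.2876 0.2857] yaw 96.96 tz [-0. -0. -1.] w 0.288 F [ 0.5  -0.24 -4.92]
units xyz [-2.71  0.03  2.47] turn units -0.01
320 axis pt [0.4984 0.1954] z 0.2225 slopes [-0.17   1.104] tilt 48.2 rms 0.0013
lowest 0.20117173964312243
rim 434 ((0.4932205379009247, 0.25238123536109924), (0.14056669175624847, 0.07701629400253296), 7.078058242797852)
bar [-0.0631 -0.0086] [0.0635 0.0117] 0.2357
```

View pics/s12c.png

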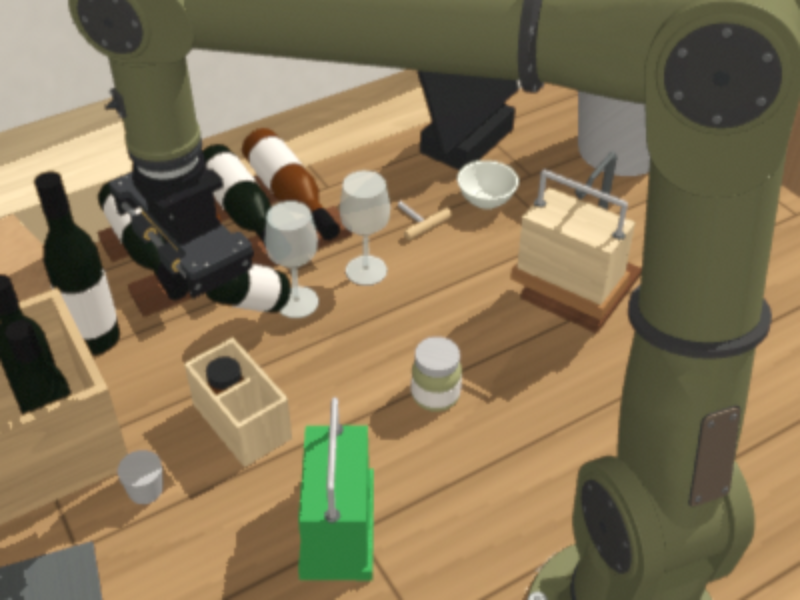

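The bottle is held leaning at about 48° above the box, with the jar in the box at (222,375) and the cover on the hook at (575,235). I check for creep, then hand in.

```bash
python3 -m jog '[[[0,0,0,0,0],[0,0,0,0,0],[0,0,0,0,0],[0,0,0,0,0],[0,0,0,0,0],[0,0,0,0,0],[0,0,0,0,0],[0,0,0,0,0]]]' 60
python3 -c "
from h import *;rel([.501,.18,.187],97)
grab('side','side13');tilt('side13',(.50,.19,.06),(.195,.25))
job.close_job()"
```

```text
time: 36.65
position: [0.4866, 0.2876, 0.2857]
tool_rot: [2.082, 2.352, -0.0]
ft_force: [0.7, -1.0, -4.9]
grip_width: 0.286
t 36.65 pos [0.4866 0.2876 0.2857] yaw 96.96 tz [-0. -0. -1.] w 0.286 F [ 0.67 -0.99 -4.92]
units xyz [-2.71  0.03  2.47] turn units -0.01
317 axis pt [0.4986 0.1954] z 0.2225 slopes [-0.162  1.102] tilt 48.1 rms 0.0014
the job is handed in; nothing more can be done
```

I hung the cover on the hook by its bar and let go of it. I then drew the small bottle out and handed the job in at about 36.7 s, still holding the bottle in the air. No verdict is reported, so the results below are from my own measurements.

Two things did not go to plan:
- **First cover grasp:** I lifted before the slow fingers had closed, so they shut on air. The second try held.
- **First attempt to lean the bottle:** The rows cannot tilt the tool, so I stood the bottle on the bench to pivot it in the grip. The foot slid and it leaned only about 6°. I then rolled it over against the outside of the box's rim in a light grip and clamped it at 60 N.

My last checks:
- **Bottle:** It leans 48.1° (48.2° a second earlier), so it is not visibly creeping. Its lowest visible point is about 0.20 m above the bench.
- **Cover:** The middle of the bar measures within about 2 mm of the seat in plan, level and untouched. I did not measure its swing speed, but its position was steady between pictures.
- **Box and jar:** The box is within about 2–3 mm of its start, which is the measuring noise, and the jar is still in it.
- **Other things on the bench:** All looked undisturbed in the last picture; I did not measure them again.

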